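# Twist the tight lid off a braced stoneware jar

### The arm

A 6-joint arm with a two-finger parallel gripper is mounted at the origin on a cart in front of the work surface, level with it; the furniture and walls round the work are solid. World frame = base frame: x ahead of the robot, y to its left, z up, the work surface at z = 0. Lengths are in m, angles in rad, forces in N, time in s.
With the tool pointing down it reaches from about 0.325 to 0.75 m from the base axis. Payload 7.6 kg.
Tool frame: the origin (TCP) lies on the mounting face of the last link; the fingertips stand 173 mm ahead of it and the grasp point (between the pads) lies 155 mm ahead of it; z points along the fingers, x is the direction in which the jaws open and shut, and the axes are right-handed (so a half turn about z gives the same grasp; the last joint's range is limited). The gripper opens to 85 mm and grips with 20 to 120 N. Pads are 22 mm wide; open, the fingers measure 114 mm over their backs; the gripper's body (76 mm by 85 mm) begins 54 mm behind the grasp point. The pads swing forward as they close: fully open they stand 13 mm farther back than shut.
Start: joints at [-1.397, 0.052, 1.401, -0, 1.689, -0.07], TCP at [0.127, -0.509, 0.405] pointing down, gripper open.
Joint ranges: [-2.9, 2.9], [-0.91, 2.17], [0.12, 2.37], [-1.06, 4.2], [0.26, 2.73], [-2.93, 2.93]. Speed limits (rad/s): [2.57, 2.57, 3.01, 3.14, 3.14, 3.14].

### API

Orientations are given as a rotation vector (axis times angle).
In Python, from station import get_state, grab_frame, camera_model, close_job gives the robot as it stands.
- The arm moves only by the tool apply_moves, never from a script. Its argument "targets" is a list of rows, each an object of numbers: "dx", "dy", "dz": the shift along the world's x, y, z in mm; "rx", "ry", "rz": the turn, a rotation vector about the world's x, y, z in degrees. In form: [{"dx": .., "dy": .., "dz": .., "rx": .., "ry": .., "rz": ..}, ...]. A call has 1 to 20 rows; each row shifts and turns the commanded pose from where the row before left it; what a row does not reach is not made up. A row lasts 1/12 s, in which the tool goes at most 41.7 mm and 7.16 degrees, less where a joint would pass 70% of its speed; a pose out of reach is approached as far as the arm can. A call is refused whole if a number of a shift passes 41.7 or a number of a turn 7.16, either way. A call with a gripper value outside its range is refused whole. "gripper" is the closure, from 0 (fully open) to 1 (shut), set as the call begins (left out, the last holds). The fingers move at their own pace and stop on an object; "squeeze" is the grip in N (left out, the last holds). Time passes only in rows, so rows that do not move let the fingers close. It gives the time, the measured TCP pose, the force and the opening at its end, in the units of the state.
- get_state(): the state, without advancing time (a new reading comes with each control period).
- grab_frame(name): name is "scene" or "top" or "wrist"; returns (picture, depth): 420x560x3 uint8, red, green, blue; 420x560 float32, m along the optical axis (not along the pixel's ray), 0 where there is no reading.
- camera_model(name): a dict with "camera_matrix" (3x3 intrinsics, pixels), "world_from_camera" (4x4, takes a point from camera to world coordinates); the wrist camera has in their place "mount" (4x4, takes a point from camera to tool coordinates, whose origin is the TCP and whose axes are the tool frame's). Camera axes: x right, y up, looking along -z (the intrinsics and any distortion apply to the point x, -y, -z); pixel columns grow to the right and rows downward; lengths in m; the calibration is good to about 2 mm. A picture is of the moment at which its call begins: read the wrist's pose just before it. camera_model takes no time and is no camera call.
- close_job(): hands the job in, once; it reports no verdict.
The state is a dict: "time": time; "joint_pos": joint angles; "joint_velocities": joint speeds; "effort": joint torques, N m; "ee_pos": TCP position; "tool_rot": TCP orientation; "wrist_force": force on the tool from outside, world axes, zero at the start; "ft_torque": the same for the moment, N m; "gripper_width": finger opening in m.
Only numpy, scipy, OpenCV 4.12 (cv2) and the standard library are available. Lean on these libraries where they do the work, as an engineer would, in place of code of your own. Each camera call takes 0.05 s, during which the arm holds its last target. There are 200 camera calls.

### The job

Set the square stoneware jar fully home in the wooden jar brace, standing flat on the worktop with its lid still tight, so that the brace stops it from turning. Then unscrew its lid anticlockwise until the threads let go, lift it straight off and finish while still holding the lid level, centred just above the jar's mouth (a gap of one to four centimetres), with the jar still home in the brace. Leave the other things on the worktop where they are.

Things in the scene. Friction and masses are not known exactly. Their poses are not given: they have to be found in the camera images.
- jar_center (a point): Square white stoneware jar, loose, about 0.45 kg: rounded body 64 x 64 mm, 70 mm tall, then a neck 42 mm across up to 107 mm above the underside. This point is the centre of the square body, 35 mm above the jar's underside; z is the jar's axis (up), x and y are square to the body's faces (all four alike).
- jar: The same jar, origin at the centre of its underside, axes as for jar_center. Its tight lid carries its weight, so it can be lifted by the lid. Standing free on the worktop, it is apt to turn along with its lid.
- jar_mouth (a point): The jar's mouth: top of the dark sealing disc (38 mm across) on the jar's axis when the lid is off, 116 mm above the jar's underside. The sprung disc pushes up on the closed lid with about 18 N, which makes the lid tight, and rises 4 mm as the lid comes loose.
- lid_center (a point): Round steel screw lid with ribbed rim, 62 mm across, 25 mm tall, hollow below, 60 g. This point is its centre, 12.5 mm below its flat top. Closed, it is 102.5 mm above the jar's underside, with 14 mm of free neck below the lid's lower edge. z points up; x runs along the dark bar across its top, which lies within 8 degrees of the jar's x axis while the lid is tight.
- lid: The same lid, origin at the centre of its lower edge. Interrupted thread: turned anticlockwise seen from above, against some 0.1 to 0.3 N m and rising 1 mm, it comes free after about 45 degrees and meets a stop at about 90; 55 to 80 degrees is right. Then it lifts straight off. Before that, pulling on it only lifts the jar.
- brace_seat (a point): Jar brace: wooden fork fixed to the worktop, 45 mm tall: two cheeks and a back wall round a notch 69 mm wide, no floor. This point, on the worktop, is where the centre of the jar's underside stands when home. x points to the back wall, whose face is 33 mm behind it; the flared mouth opens to -x. Outside 113 mm wide, from -60 to +55 mm in x. Jar goes in from above or the mouth, any face first.
- jam_jar: Round glass jam jar with a screw cap that stays shut, 71 mm across, 110 mm tall; a bystander. Origin: centre of its underside.
- honey_jar: Round jar with a flat metal cap, 72 mm across, 112 mm tall; a bystander. Origin: centre of its underside.
- spice_jar: Slim round spice jar with a dark cap, 41 mm across, 105 mm tall; a bystander. Origin: centre of its underside.
- match_box: Match box lying flat, 45 x 70 x 18 mm; a bystander. Origin: centre of its underside.

How it is judged:
On the way, in this order (a step that is already met when the one before it is completed fails the run):
1. the jar stands home in the brace with its lid still tight (horizontal distance between jar_center and brace_seat below 0.012 m and height (world z) of jar_center below 0.042 m and angle between jar_center's own z axis and vertical below 0.1 rad and (angle between the x axis of jar_center and the x axis of brace_seat, either way round below 0.16 rad or angle between the x axis of jar_center and the y axis of brace_seat, either way round below 0.16 rad) and angle between the x axis of lid_center and the x axis of jar_center, either way round below 0.4 rad and z of lid_center in the frame of jar_mouth below 0 m), for 0.2 s.
2. the lid has been turned out of its thread while the jar stands home in the brace (horizontal distance between jar_center and brace_seat below 0.012 m and height (world z) of jar_center below 0.042 m and angle between jar_center's own z axis and vertical below 0.1 rad and (angle between the x axis of jar_center and the x axis of brace_seat, either way round below 0.16 rad or angle between the x axis of jar_center and the y axis of brace_seat, either way round below 0.16 rad) and angle between the x axis of lid_center and the x axis of jar_center, either way round above 0.65 rad), for 0.1 s.
At the end, for the whole second after the job is handed in: The gripper holds the lid still, level within 11 degrees and clear of the jar, its lower edge 4 to 55 mm above the jar's mouth and within 22 mm of its axis; the jar stands on the worktop in the brace, within 12 mm of the seat and square within 9 degrees (horizontal distance between jar_center and brace_seat below 0.012 m and height (world z) of jar_center below 0.042 m and angle between jar_center's own z axis and vertical below 0.1 rad and (angle between the x axis of jar_center and the x axis of brace_seat, either way round below 0.16 rad or angle between the x axis of jar_center and the y axis of brace_seat, either way round below 0.16 rad) and z of lid_center in the frame of jar_mouth between 0.0165 and 0.0675 m and horizontal distance between lid_center and jar_mouth below 0.022 m and angle between lid_center's own z axis and vertical below 0.2 rad and contact force between lid and the fingers above 1 N and contact force between lid and jar below 0.05 N and linear speed of lid below 0.03 m/s); the arm keeps its last pose, push and grip.
It fails at once if the jam jar is moved by more than 3 cm (distance of jam_jar from where it was at the start of the episode above 0.03 m).
It fails at once if the honey jar is moved by more than 3 cm (distance of honey_jar from where it was at the start of the episode above 0.03 m).
It fails at once if the spice jar is moved by more than 3 cm (distance of spice_jar from where it was at the start of the episode above 0.03 m).
It fails at once if the match box is moved by more than 3 cm (distance of match_box from where it was at the start of the episode above 0.03 m).
It also fails if it takes over 48 s, if anything falls off the work surface, if the arm or the gripper's body presses on something with over 40 N, if the wrist force passes 120 N, or if a joint passes its speed limit or range.

## Working session

There is one attempt and no reset: what is moved stays moved. The work goes in short steps, Python scripts to look and compute and a tool call to move; the robot and the scene stay as the last step left them, time stands still between calls to the robot, and variables do not carry over. Pictures are saved under pics/ and viewed, on a budget of 10 in all, crops included, one or two more only if the job needs it, and the job is handed in when it is done.

Besides the shell and the picture viewer there is one more tool, called in YAML: its name, and indented under it one key for each argument. apply_moves: Moves the arm, as the interface text tells. Its arguments: {"type":"object","properties":{"targets":{"type":"array"},"gripper":{"type":"number"},"squeeze":{"type":"number"}},"required":["targets"]}

```bash
ls; mkdir -p pics; cat > h.py <<'E'
import numpy as np, cv2
from station import *
from scipy.spatial.transform import Rotation as R
def save(n,rgb): cv2.imwrite(f'pics/{n}.png',rgb[:,:,::-1])
def look(name):
    s=get_state(); rgb,d=grab_frame(name); m=camera_model(name); K=np.array(m["camera_matrix"])
    if name=="wrist":
        T=np.eye(4);T[:3,:3]=R.from_rotvec(s["tool_rot"]).as_matrix();T[:3,3]=s["ee_pos"];T=T@np.array(m["mount"])
    else: T=np.array(m["world_from_camera"])
    return rgb,d,K,T,m
def rays(uv,K,T):
    uv=np.atleast_2d(uv).astype(float); c=np.c_[(uv[:,0]-K[0,2])/K[0,0],-(uv[:,1]-K[1,2])/K[1,1],-np.ones(len(uv))]
    return T[:3,3],c@T[:3,:3].T
def onplane(uv,z,K,T):
    o,r=rays(uv,K,T); return o+r*((z-o[2])/r[:,2:])
def cloud(d,K,T):
    v,u=np.mgrid[:d.shape[0],:d.shape[1]]; o,r=rays(np.c_[u.ravel(),v.ravel()],K,T)
    return (o+r*d.reshape(-1,1)).reshape(*d.shape,3)
E
python3 - <<'E'
from h import *
for n in("scene","top"):
    rgb,d,K,T,m=look(n); save(n,rgb); np.savez(n,rgb=rgb,d=d,K=K,T=T); print(n,{k:(v if k not in("camera_matrix","world_from_camera") else np.round(v,3).tolist()) for k,v in m.items()},(d>0).mean())
print(camera_model("wrist")); print(get_state())
E
```

```text
pics
scene {'camera_matrix': [[383.252, 0.0, 282.308], [0.0, 383.252, 209.245], [0.0, 0.0, 1.0]], 'world_from_camera': [[0.808, 0.463, -0.364, 0.283], [-0.589, 0.633, -0.503, -0.417], [-0.002, 0.621, 0.784, 0.744], [0.0, 0.0, 0.0, 1.0]]} 0.9920493197278911
top {'camera_matrix': [[386.575, 0.0, 280.489], [0.0, 386.575, 208.751], [0.0, 0.0, 1.0]], 'world_from_camera': [[0.01, 0.98, -0.196, 0.416], [-1.0, 0.015, 0.024, 0.019], [0.026, 0.196, 0.98, 0.92], [0.0, 0.0, 0.0, 1.0]]} 0.9960841836734694
{'camera_matrix': array([[317.7835437 ,   0.        , 272.4299828 ],
       [  0.        , 317.7835437 , 211.54950766],
       [  0.        ,   0.        ,   1.        ]]), 'mount': array([[ 9.99999816e-01,  6.17105709e-05, -6.03453140e-04,
        -1.47374577e-03],
       [-1.13852079e-04, -9.58038674e-01, -2.86638946e-01,
        -7.44783247e-02],
       [-5.95820099e-04,  2.86638962e-01, -9.58038491e-01,
         3.10004930e-02],
       [ 0.00000000e+00,  0.00000000e+00,  0.00000000e+00,
         1.00000000e+00]])}
{'time': 0.1, 'joint_pos': array([-1.39727650e+00,  5.27632340e-02,  1.40160472e+00,  2.74529347e-06,
        1.68860299e+00, -7.02661224e-02]), 'joint_velocities': array([ 0.0011927 , -0.00111952, -0.00148628, -0.0016884 , -0.00026171,
       -0.00032618]), 'effort': array([ 2.03783427e-03, -3.82581961e+01, -3.60983562e+01,  4.56220448e-06,
        4.85020966e-03, -1.52106168e-05]), 'ee_pos': array([ 0.12675911, -0.50944165,  0.40397133]), 'tool_rot': array([-2.47433821e+00,  1.93428049e+00,  1.60451016e-03]), 'wrist_force': array([ 0.49233908, -0.11918161,  0.88592376]), 'ft_torque': array([-0.01517433,  0.02166568,  0.02250686]), 'gripper_width': 0.08551268243826307}
```

View pics/top.png

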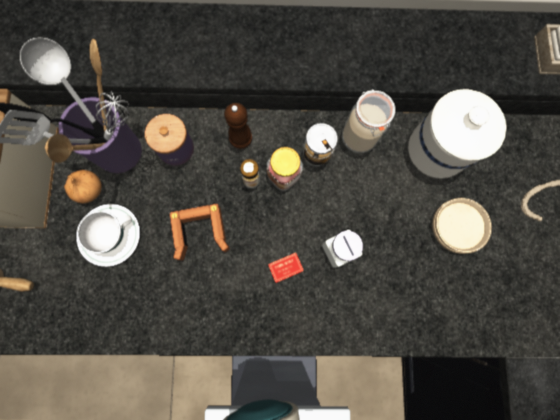

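View pics/scene.png

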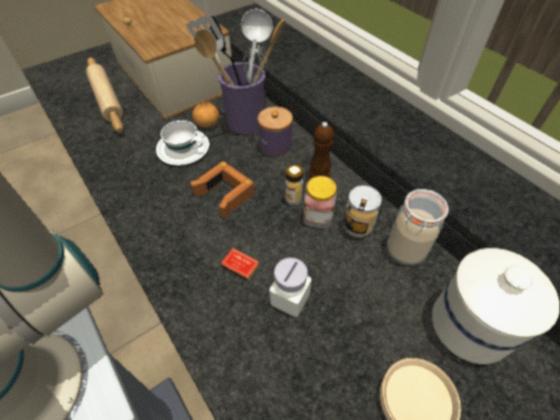

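The top view shows the jar with its lid at about (347,245), the brace at (200,230) with its mouth towards the robot (image down), and the match box at (286,267). The spice, jam and honey jars are behind, at (250,173), (285,168) and (320,145). The scene view agrees: lid at (290,272), brace at (224,188).

```bash
python3 - <<'E'
from h import *
for n,lb,bb in(("top",(325,225,370,268),(160,195,235,265)),("scene",(268,255,315,318),(185,155,262,222))):
    f=np.load(n+'.npz'); rgb,d,K,T=f['rgb'],f['d'],f['K'],f['T']; P=cloud(d,K,T)
    x0,y0,x1,y1=lb; Q=P[y0:y1,x0:x1].reshape(-1,3)
    zt=np.percentile(Q[:,2],98); lid=Q[Q[:,2]>zt-.006]; c,r=cv2.minEnclosingCircle(lid[:,:2].astype(np.float32)); print(n,'lid z',zt,'circ',c,r,'mean',lid.mean(0),len(lid))
    # dark bar
    sub=rgb[y0:y1,x0:x1].reshape(-1,3).astype(int); top=(Q[:,2]>zt-.006)&(sub.sum(1)<260)&(np.hypot(*(Q[:,:2]-c).T)<.024)
    q=Q[top][:,:2]
    if len(q)>4: w,v=np.linalg.eigh(np.cov(q.T)); print(' bar',len(q),q.mean(0),np.degrees(np.arctan2(v[1,1],v[0,1])),np.sqrt(w))
    body=Q[(Q[:,2]>.055)&(Q[:,2]<.075)]; rect=cv2.minAreaRect(body[:,:2].astype(np.float32)); print(' body',len(body),rect)
    x0,y0,x1,y1=bb; hsv=cv2.cvtColor(rgb,cv2.COLOR_RGB2HSV)[y0:y1,x0:x1].reshape(-1,3); Q=P[y0:y1,x0:x1].reshape(-1,3)
    m=(hsv[:,0]<18)&(hsv[:,1]>120)&(hsv[:,2]>60); zt=np.percentile(Q[m][:,2],80); t=Q[m&(np.abs(Q[:,2]-zt)<.006)]
    rect=cv2.minAreaRect(t[:,:2].astype(np.float32)); print(' brace z',zt,len(t),rect,'\n',cv2.boxPoints(rect).round(4).tolist(),t.mean(0))
E
```

```text
top lid z 0.1167424275607346 circ (0.46766868233680725, -0.07360635697841644) 0.10645824670791626 mean [ 0.50109952 -0.14020334  0.12161798] 648
 body 198 ((0.5015303492546082, -0.14070582389831543), (0.0630401149392128, 0.06147987022995949), 26.763944625854492)
 brace z 0.04413843479029369 1098 ((0.5394173264503479, 0.18654072284698486), (0.10980334877967834, 0.12097633630037308), 11.254987716674805) 
 [[0.47380000352859497, 0.23520000278949738], [0.4973999857902527, 0.11649999767541885], [0.6050999760627747, 0.1378999948501587], [0.5814999938011169, 0.2565999925136566]] [0.54913597 0.18982124 0.04289252]
scene lid z 0.11697839520328968 circ (0.400875985622406, -0.2670574486255646) 0.1908528208732605 mean [ 0.49680515 -0.14746462  0.12447316] 775
 body 446 ((0.5001935362815857, -0.14304399490356445), (0.06371929496526718, 0.06372632086277008), 25.869653701782227)
 brace z 0.04401092088133542 759 ((0.5378129482269287, 0.1863413155078888), (0.10964002460241318, 0.12261786311864853), 11.242990493774414) 
 [[0.47209998965263367, 0.23579999804496765], [0.4959999918937683, 0.11550000309944153], [0.6035000085830688, 0.13689999282360077], [0.5795999765396118, 0.2572000026702881]] [0.54635973 0.18458792 0.04328232]
```

```bash
python3 - <<'E'
from h import *
s=get_state(); M=R.from_rotvec(s["tool_rot"]).as_matrix(); print(M.round(3)); print(np.degrees(s["joint_pos"]), 'yaw x',np.degrees(np.arctan2(M[1,0],M[0,0])))
E
```

```text
[[ 0.241 -0.97  -0.   ]
 [-0.97  -0.241  0.001]
 [-0.001 -0.    -1.   ]]
[-8.00580463e+01  3.02311062e+00  8.03060347e+01  1.57293729e-04
  9.67498246e+01 -4.02595226e+00] yaw x -76.03207173610332
```

apply_moves:
  targets:
    - {"dx":15,"dy":15}
    - {"dx":26,"dy":25}
    - {"dx":26,"dy":26}
    - {"dx":26,"dy":26,"rz":3}
    - {"dx":26,"dy":26,"rz":3}
    - {"dx":26,"dy":26,"rz":3}
    - {"dx":26,"dy":26,"rz":3}
    - {"dx":26,"dy":26,"rz":3}
    - {"dx":26,"dy":26,"rz":3}
    - {"dx":26,"dy":26,"rz":3}
    - {"dx":26,"dy":26,"rz":3}
    - {"dx":26,"dy":26}
    - {"dx":26,"dy":26}
    - {"dx":20,"dy":20}
    - {"dx":14,"dy":14}
    - {}
    - {}
  gripper: 0

```text
invalid input at $.targets[0]: expected keys dx, dy, dz, rx, ry, rz
```

apply_moves:
  targets:
    - {"dx":15,"dy":15,"dz":0,"rx":0,"ry":0,"rz":0}
    - {"dx":26,"dy":25,"dz":0,"rx":0,"ry":0,"rz":0}
    - {"dx":26,"dy":26,"dz":0,"rx":0,"ry":0,"rz":0}
    - {"dx":26,"dy":26,"dz":0,"rx":0,"ry":0,"rz":0}
    - {"dx":26,"dy":26,"dz":0,"rx":0,"ry":0,"rz":0}
    - {"dx":26,"dy":26,"dz":0,"rx":0,"ry":0,"rz":0}
    - {"dx":26,"dy":26,"dz":0,"rx":0,"ry":0,"rz":0}
    - {"dx":26,"dy":26,"dz":0,"rx":0,"ry":0,"rz":0}
    - {"dx":26,"dy":26,"dz":0,"rx":0,"ry":0,"rz":0}
    - {"dx":26,"dy":26,"dz":0,"rx":0,"ry":0,"rz":0}
    - {"dx":26,"dy":26,"dz":0,"rx":0,"ry":0,"rz":0}
    - {"dx":26,"dy":26,"dz":0,"rx":0,"ry":0,"rz":0}
    - {"dx":26,"dy":26,"dz":0,"rx":0,"ry":0,"rz":0}
    - {"dx":26,"dy":24,"dz":0,"rx":0,"ry":0,"rz":0}
    - {"dx":21,"dy":18,"dz":0,"rx":0,"ry":0,"rz":0}
    - {"dx":0,"dy":0,"dz":0,"rx":0,"ry":0,"rz":0}
    - {"dx":0,"dy":0,"dz":0,"rx":0,"ry":0,"rz":0}
  gripper: 0

```text
time: 1.52
ee_pos: [0.5014, -0.1405, 0.4039]
tool_rot: [2.477, -1.931, -0.002]
wrist_force: [0.7, -0.5, -0.2]
gripper_width: 0.0856
```

```bash
python3 - <<'E'
from h import *
rgb,d,K,T,m=look("wrist"); save("w1",rgb); np.savez("w1",rgb=rgb,d=d,K=K,T=T); print(get_state()['ee_pos'],T.round(3))
P=cloud(d,K,T); Q=P.reshape(-1,3); near=np.hypot(Q[:,0]-.501,Q[:,1]+.142)<.06
for z0,z1 in((.108,.122),(.055,.078)):
    k=near&(Q[:,2]>z0)&(Q[:,2]<z1); q=Q[k]; print(k.sum(), np.median(q[:,2]) if k.any() else 0, cv2.minAreaRect(q[:,:2].astype(np.float32)), cv2.minEnclosingCircle(q[:,:2].astype(np.float32)))
E
```

```text
[ 0.500814   -0.1413064   0.40410741] [[ 0.244  0.929  0.279  0.573]
 [-0.97   0.234  0.07  -0.121]
 [-0.    -0.288  0.958  0.373]
 [ 0.     0.     0.     1.   ]]
3969 0.11504440123545401 ((0.5023202896118164, -0.14003679156303406), (0.0607040598988533, 0.06101031228899956), 69.40031433105469) ((0.5020449161529541, -0.14025741815567017), 0.031022537499666214)
846 0.0685796504041441 ((0.5035668611526489, -0.13939979672431946), (0.0608120895922184, 0.06386632472276688), 25.5789852142334) ((0.5028245449066162, -0.1403672844171524), 0.04202798381447792)
```

View pics/w1.png

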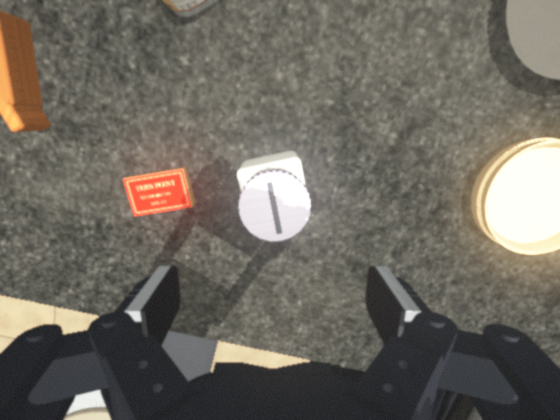

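The wrist picture shows the lid at (275,205) with its bar nearly upright in the image, and clear space for the fingers on both sides. The depth circle has a radius of 31.0 mm centred at (0.502, -0.140), with the top at 0.115. I'll descend and grip.

apply_moves:
  targets:
    - {"dx":1,"dy":1,"dz":-20,"rx":0,"ry":0,"rz":0}
    - {"dx":0,"dy":0,"dz":-30,"rx":0,"ry":0,"rz":0}
    - {"dx":0,"dy":0,"dz":-30,"rx":0,"ry":0,"rz":0}
    - {"dx":0,"dy":0,"dz":-30,"rx":0,"ry":0,"rz":0}
    - {"dx":0,"dy":0,"dz":-20,"rx":0,"ry":0,"rz":0}
    - {"dx":0,"dy":0,"dz":-12,"rx":0,"ry":0,"rz":0}
    - {"dx":0,"dy":0,"dz":-8,"rx":0,"ry":0,"rz":0}
    - {"dx":0,"dy":0,"dz":0,"rx":0,"ry":0,"rz":0}
    - {"dx":0,"dy":0,"dz":0,"rx":0,"ry":0,"rz":0}
  gripper: 0

```text
time: 2.32
ee_pos: [0.5019, -0.1409, 0.2558]
tool_rot: [-2.474, 1.935, -0.002]
wrist_force: [0.1, -0.3, 0.2]
gripper_width: 0.0853
```

apply_moves:
  targets:
    - {"dx":0,"dy":0,"dz":0,"rx":0,"ry":0,"rz":0}
    - {"dx":0,"dy":0,"dz":0,"rx":0,"ry":0,"rz":0}
    - {"dx":0,"dy":0,"dz":0,"rx":0,"ry":0,"rz":0}
    - {"dx":0,"dy":0,"dz":0,"rx":0,"ry":0,"rz":0}
    - {"dx":0,"dy":0,"dz":0,"rx":0,"ry":0,"rz":0}
    - {"dx":0,"dy":0,"dz":0,"rx":0,"ry":0,"rz":0}
    - {"dx":0,"dy":0,"dz":0,"rx":0,"ry":0,"rz":0}
    - {"dx":0,"dy":0,"dz":0,"rx":0,"ry":0,"rz":0}
    - {"dx":0,"dy":0,"dz":0,"rx":0,"ry":0,"rz":0}
    - {"dx":0,"dy":0,"dz":0,"rx":0,"ry":0,"rz":0}
    - {"dx":0,"dy":0,"dz":0,"rx":0,"ry":0,"rz":0}
    - {"dx":0,"dy":0,"dz":0,"rx":0,"ry":0,"rz":0}
  gripper: 1
  squeeze: 80

```text
time: 3.32
ee_pos: [0.5022, -0.1409, 0.2568]
tool_rot: [-2.475, 1.935, -0.006]
wrist_force: [-1.6, -3.3, 5.8]
gripper_width: 0.0589
```

apply_moves:
  targets:
    - {"dx":0,"dy":0,"dz":5,"rx":0,"ry":0,"rz":0}
    - {"dx":0,"dy":0,"dz":10,"rx":0,"ry":0,"rz":0}
    - {"dx":0,"dy":0,"dz":20,"rx":0,"ry":0,"rz":0}
    - {"dx":0,"dy":0,"dz":20,"rx":0,"ry":0,"rz":0}
    - {"dx":0,"dy":0,"dz":15,"rx":0,"ry":0,"rz":0}
    - {"dx":0,"dy":0,"dz":5,"rx":0,"ry":0,"rz":0}
    - {"dx":0,"dy":0,"dz":0,"rx":0,"ry":0,"rz":0}
    - {"dx":0,"dy":0,"dz":0,"rx":0,"ry":0,"rz":0}
    - {"dx":0,"dy":0,"dz":0,"rx":0,"ry":0,"rz":0}

```text
time: 4.07
ee_pos: [0.5015, -0.1403, 0.328]
tool_rot: [2.474, -1.934, -0.004]
wrist_force: [-0.5, 0.3, -7.2]
gripper_width: 0.0587
```

```bash
python3 - <<'E'
from h import *
print(get_state()['ee_pos'],get_state()['gripper_width'])
rgb,d,K,T,m=look("scene"); save("s2",cv2.resize(rgb[150:420,150:510],None,fx=2,fy=2)); P=cloud(d,K,T).reshape(-1,3); h=cv2.cvtColor(rgb,cv2.COLOR_RGB2HSV).reshape(-1,3)
k=(np.hypot(P[:,0]-.502,P[:,1]+.141)<.065)&(P[:,2]>.02)&(P[:,2]<.145)
for z in np.arange(.06,.145,.01):
    q=P[k&(abs(P[:,2]-z)<.005)]; print(round(z,3),len(q),cv2.minAreaRect(q[:,:2].astype(np.float32)) if len(q)>4 else '')
E
```

```text
[ 0.501471   -0.14034228  0.32801288] 0.05874778421338755
0.06 0 
0.07 0 
0.08 79 ((0.4899519979953766, -0.16164475679397583), (0.041090548038482666, 0.08345305919647217), 67.77025604248047)
0.09 99 ((0.4898500144481659, -0.16159075498580933), (0.04016735032200813, 0.0827997624874115), 67.72918701171875)
0.1 102 ((0.4895891845226288, -0.16166819632053375), (0.03969061002135277, 0.08207226544618607), 68.1573715209961)
0.11 105 ((0.4891067147254944, -0.161719411611557), (0.03845532238483429, 0.08088120073080063), 67.78792572021484)
0.12 104 ((0.48802778124809265, -0.16183027625083923), (0.0365859791636467, 0.07955203950405121), 66.40047454833984)
0.13 109 ((0.47929176688194275, -0.16044682264328003), (0.02805214934051037, 0.06858855485916138), 54.76786804199219)
0.14 332 ((0.483521968126297, -0.15081796050071716), (0.031098943203687668, 0.0655268132686615), 34.243873596191406)
```

View pics/s2.png

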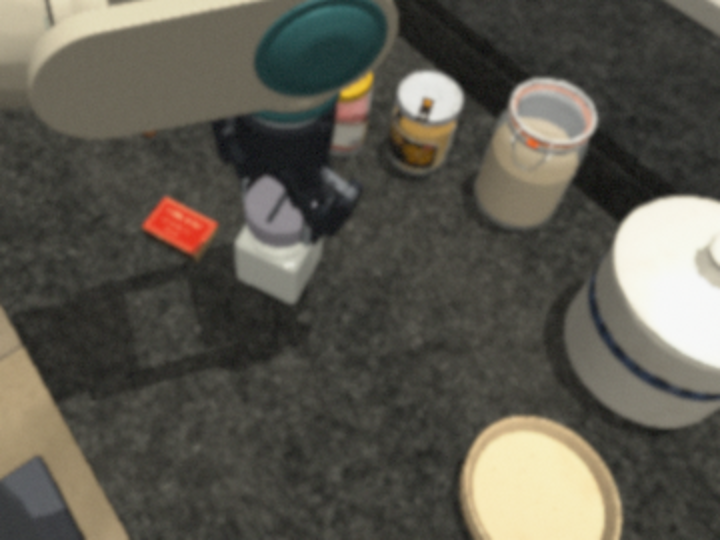

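The scene view shows the jar hanging upright from the lid, gripped evenly at about (280,240), and clear of the worktop. Next I'll carry it to a point in front of the brace mouth, turning it about -14°.

apply_moves:
  targets:
    - {"dx":-2,"dy":15,"dz":0,"rx":0,"ry":0,"rz":0}
    - {"dx":-6,"dy":30,"dz":0,"rx":0,"ry":0,"rz":-2}
    - {"dx":-7,"dy":34,"dz":0,"rx":0,"ry":0,"rz":-2}
    - {"dx":-7,"dy":34,"dz":0,"rx":0,"ry":0,"rz":-2}
    - {"dx":-7,"dy":34,"dz":0,"rx":0,"ry":0,"rz":-2}
    - {"dx":-7,"dy":34,"dz":0,"rx":0,"ry":0,"rz":-2}
    - {"dx":-7,"dy":34,"dz":0,"rx":0,"ry":0,"rz":-2}
    - {"dx":-7,"dy":34,"dz":0,"rx":0,"ry":0,"rz":-2}
    - {"dx":-7,"dy":30,"dz":0,"rx":0,"ry":0,"rz":0}
    - {"dx":-7,"dy":20,"dz":0,"rx":0,"ry":0,"rz":0}
    - {"dx":0,"dy":8,"dz":0,"rx":0,"ry":0,"rz":0}
    - {"dx":0,"dy":0,"dz":0,"rx":0,"ry":0,"rz":0}
    - {"dx":0,"dy":0,"dz":0,"rx":0,"ry":0,"rz":0}
    - {"dx":0,"dy":0,"dz":0,"rx":0,"ry":0,"rz":0}
    - {"dx":0,"dy":0,"dz":0,"rx":0,"ry":0,"rz":0}

```text
time: 5.37
ee_pos: [0.4381, 0.1656, 0.3295]
tool_rot: [2.219, -2.223, 0.0]
wrist_force: [-0.7, 0.5, -6.3]
gripper_width: 0.0589
```

```bash
python3 - <<'E'
from h import *
s=get_state(); M=R.from_rotvec(s["tool_rot"]).as_matrix(); print(s['ee_pos'],s['gripper_width'],'yaw',np.degrees(np.arctan2(M[1,0],M[0,0])))
for n in("scene","top","wrist"):
    rgb,d,K,T,m=look(n); np.savez(n+"3",rgb=rgb,d=d,K=K,T=T); P=cloud(d,K,T)
    if n=="wrist": save("w3",rgb)
    Q=P.reshape(-1,3); k=(np.hypot(Q[:,0]-s['ee_pos'][0],Q[:,1]-s['ee_pos'][1])<.06)&(Q[:,2]>.078)&(Q[:,2]<.14)
    q=Q[k][:,:2]; print(n,k.sum())
    # face direction: project onto axis at angle, sharpest histogram
    best=[]
    for a in np.arange(0,90,.5):
        t=np.radians(a); sc=[]
        for ax in((np.cos(t),np.sin(t)),(-np.sin(t),np.cos(t))):
            p=q@np.array(ax); hst,e=np.histogram(p,bins=np.arange(p.min(),p.max()+.002,.0015)); sc.append((hst**2).sum())
        best.append((sum(sc),a))
    if len(q)>30: print(sorted(best)[-4:])
    hsv=cv2.cvtColor(rgb,cv2.COLOR_RGB2HSV).reshape(-1,3); b=(hsv[:,0]<18)&(hsv[:,1]>110)&(hsv[:,2]>50)&(np.hypot(Q[:,0]-.54,Q[:,1]-.187)<.1)&(abs(Q[:,2]-.0445)<.005)
    if b.sum()>50: r=cv2.minAreaRect(Q[b][:,:2].astype(np.float32)); print(' brace',b.sum(),np.median(Q[b][:,2]),r)
E
```

```text
[0.4380765  0.16557185 0.32949122] 0.05892219889602345 yaw -90.12385915863038
scene 753
[(np.int64(132082), np.float64(11.0)), (np.int64(132532), np.float64(12.5)), (np.int64(134668), np.float64(11.5)), (np.int64(136830), np.float64(12.0))]
 brace 658 0.04375959898788867 ((0.537929356098175, 0.18491217494010925), (0.10967923700809479, 0.1185452789068222), 12.537898063659668)
top 82
[(np.int64(3444), np.float64(11.0)), (np.int64(3532), np.float64(12.0)), (np.int64(3546), np.float64(11.5)), (np.int64(3580), np.float64(12.5))]
 brace 736 0.04310963325582362 ((0.5392254590988159, 0.18524587154388428), (0.11196979880332947, 0.11263652890920639), 14.737395286560059)
wrist 2630
[(np.int64(4134536), np.float64(13.0)), (np.int64(4342546), np.float64(13.5)), (np.int64(4450154), np.float64(11.5)), (np.int64(4510918), np.float64(11.0))]
 brace 10869 0.044493554700120064 ((0.5384559631347656, 0.1892154961824417), (0.11006847769021988, 0.12202616780996323), 11.815558433532715)
```

View pics/w3.png

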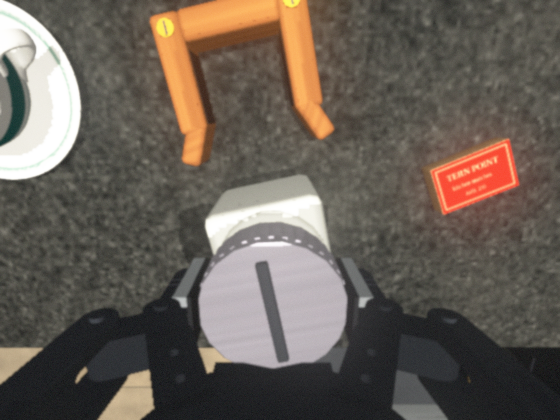

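The wrist view shows the brace with its notch inner edges running from about (190,50) to (205,120) on the left and (283,30) to (297,100) on the right. The jar's body edge is at (215,215)-(315,180), roughly square to it. I'll measure the notch and the body in this same frame.

```bash
python3 - <<'E'
from h import *
f=np.load('wrist3.npz'); rgb,d,K,T=f['rgb'],f['d'],f['K'],f['T']
hsv=cv2.cvtColor(rgb,cv2.COLOR_RGB2HSV); m=(((hsv[...,0]<28)&(hsv[...,1]>110)&(hsv[...,2]>60))).astype(np.uint8)
P=cloud(d,K,T); Q=P.reshape(-1,3)
tp=(m.ravel()>0)&(abs(Q[:,2]-.0445)<.004)&(np.hypot(Q[:,0]-.54,Q[:,1]-.187)<.1); q=Q[tp][:,:2]
c=np.array([.5385,.188]); a=np.radians(11.5)
for it in range(4):
    x=np.array([np.cos(a),np.sin(a)]);y=np.array([-x[1],x[0]]); l=np.c_[(q-c)@x,(q-c)@y]
    L=[];Rr=[];B=[]
    for s in np.arange(-.025,.025,.004):
        k=l[abs(l[:,0]-s)<.002]; 
        L.append((s,k[k[:,1]>0][:,1].min(),k[:,1].max())); Rr.append((s,k[k[:,1]<0][:,1].max(),k[:,1].min()))
    for s in np.arange(-.024,.025,.004):
        k=l[(abs(l[:,1]-s)<.002)&(l[:,0]>0)]; B.append((s,k[:,0].min(),k[:,0].max()))
    L,Rr,B=map(np.array,(L,Rr,B)); sl=[np.polyfit(L[:,0],L[:,1],1)[0],np.polyfit(Rr[:,0],Rr[:,1],1)[0],-np.polyfit(B[:,0],B[:,1],1)[0]]
    if it<3: a+=np.mean(sl)
print('yaw',np.degrees(a),'slopes',np.degrees(sl),'inner L,R',np.median(L[:,1]),np.median(Rr[:,1]),'outer',np.median(L[:,2]),np.median(Rr[:,2]),'back face',np.median(B[:,1]),np.median(B[:,2]),'front',l[:,0].min())
mid=(np.median(L[:,1])+np.median(Rr[:,1]))/2; seat=c+y*mid+x*(np.median(B[:,1])-.033); print('seat',seat)
s_ee=np.array([.43808,.16557]); 
# jar body top & lid
k=(np.hypot(*(Q[:,:2]-s_ee).T)<.055)&(Q[:,2]>.08)&(Q[:,2]<.16); print(np.histogram(Q[k][:,2],bins=np.arange(.08,.161,.01)))
b=Q[k&(Q[:,2]>.08)&(Q[:,2]<.147)]; lb=np.c_[(b[:,:2]-s_ee)@x,(b[:,:2]-s_ee)@y]
F=[]
for s in np.arange(-.022,.023,.004):
    kk=lb[abs(lb[:,1]-s)<.002]
    if len(kk)>3: F.append((s,np.percentile(kk[:,0],97)))
F=np.array(F); pf=np.polyfit(F[:,0],F[:,1],1); print('jar front face local x',F[:,1].round(4),'yaw rel brace',np.degrees(-np.arctan(pf[0])),'lateral ext',np.percentile(lb[:,1],[1,99]))
# lid top circle
k=(np.hypot(*(Q[:,:2]-s_ee).T)<.04)&(abs(Q[:,2]-.188)<.006); w=np.abs(Q[k][:,:2]-s_ee); p=Q[k][:,:2]-s_ee
print('lid',k.sum(),np.median(Q[k][:,2]),cv2.minEnclosingCircle(p.astype(np.float32)))
print('tcp in brace',(s_ee-seat)@x,(s_ee-seat)@y)
E
```

```text
yaw 11.813241714063796 slopes [ 0.12325092 -0.01695074 -0.106296  ] inner L,R 0.03587401859469741 -0.0329278904821809 outer 0.057745154436784074 -0.05478966821998302 back face 0.033212919282551545 0.052977876739381174 front -0.05482642692368535
seat [0.53840684 0.18948545]
(array([ 238,  277,  316,  354,  424,  996, 2665,    0]), array([0.08, 0.09, 0.1 , 0.11, 0.12, 0.13, 0.14, 0.15, 0.16]))
jar front face local x [0.0314 0.0314 0.0314 0.0315 0.0314 0.0313 0.0313 0.0314 0.0313 0.0313
 0.0312 0.0312] yaw rel brace 0.2785781775441022 lateral ext [-0.02946038  0.03181927]
lid 16837 0.18783391345018421 ((0.007286714389920235, -0.0004443007637746632), 0.03886713832616806)
tcp in brace -0.10309795445150374 -0.0028697881820097075
```

apply_moves:
  targets:
    - {"dx":0,"dy":2,"dz":-10,"rx":0,"ry":0,"rz":0}
    - {"dx":0,"dy":0,"dz":-20,"rx":0,"ry":0,"rz":0}
    - {"dx":0,"dy":0,"dz":-20,"rx":0,"ry":0,"rz":0}
    - {"dx":0,"dy":0,"dz":-13,"rx":0,"ry":0,"rz":0}
    - {"dx":0,"dy":0,"dz":-5,"rx":0,"ry":0,"rz":0}
    - {"dx":0,"dy":0,"dz":0,"rx":0,"ry":0,"rz":0}
    - {"dx":0,"dy":0,"dz":0,"rx":0,"ry":0,"rz":0}
    - {"dx":0,"dy":0,"dz":0,"rx":0,"ry":0,"rz":0}

```text
time: 6.18
ee_pos: [0.4381, 0.1686, 0.2629]
tool_rot: [-2.219, 2.221, -0.002]
wrist_force: [-0.2, 0.6, -6.0]
gripper_width: 0.0594
```

apply_moves:
  targets:
    - {"dx":8,"dy":1.7,"dz":0,"rx":0,"ry":0,"rz":0}
    - {"dx":9.8,"dy":2.05,"dz":0,"rx":0,"ry":0,"rz":0}
    - {"dx":9.8,"dy":2.05,"dz":0,"rx":0,"ry":0,"rz":0}
    - {"dx":7.8,"dy":1.6,"dz":0,"rx":0,"ry":0,"rz":0}
    - {"dx":6.9,"dy":1.45,"dz":0,"rx":0,"ry":0,"rz":0}
    - {"dx":0,"dy":0,"dz":0,"rx":0,"ry":0,"rz":0}
    - {"dx":0,"dy":0,"dz":0,"rx":0,"ry":0,"rz":0}
    - {"dx":0,"dy":0,"dz":0,"rx":0,"ry":0,"rz":0}

```text
time: 6.85
ee_pos: [0.4799, 0.1774, 0.2616]
tool_rot: [2.22, -2.222, -0.0]
wrist_force: [0.2, 0.6, -5.7]
gripper_width: 0.0588
```

apply_moves:
  targets:
    - {"dx":6.2,"dy":0.5,"dz":0,"rx":0,"ry":0,"rz":0}
    - {"dx":7.8,"dy":1.6,"dz":0,"rx":0,"ry":0,"rz":0}
    - {"dx":7.8,"dy":1.6,"dz":0,"rx":0,"ry":0,"rz":0}
    - {"dx":7.8,"dy":1.6,"dz":0,"rx":0,"ry":0,"rz":0}
    - {"dx":7.8,"dy":1.6,"dz":0,"rx":0,"ry":0,"rz":0}
    - {"dx":7.8,"dy":1.6,"dz":0,"rx":0,"ry":0,"rz":0}
    - {"dx":4,"dy":0.8,"dz":0,"rx":0,"ry":0,"rz":0}
    - {"dx":0,"dy":0,"dz":0,"rx":0,"ry":0,"rz":0}
    - {"dx":0,"dy":0,"dz":0,"rx":0,"ry":0,"rz":0}
    - {"dx":0,"dy":0,"dz":0,"rx":0,"ry":0,"rz":0}

```text
time: 7.68
ee_pos: [0.5291, 0.1867, 0.2615]
tool_rot: [2.22, -2.222, -0.0]
wrist_force: [-0.0, 0.7, -5.8]
gripper_width: 0.059
```

```bash
python3 - <<'E'
from h import *
s=get_state(); print(s['ee_pos'],s['wrist_force'],s['ft_torque'])
rgb,d,K,T,m=look("wrist"); save("w4",rgb)
E
```

```text
[0.52907248 0.18666288 0.26151135] [-0.04389309  0.72488624 -5.78063279] [-0.0115194   0.00324561 -0.03260154]
```

View pics/w4.png

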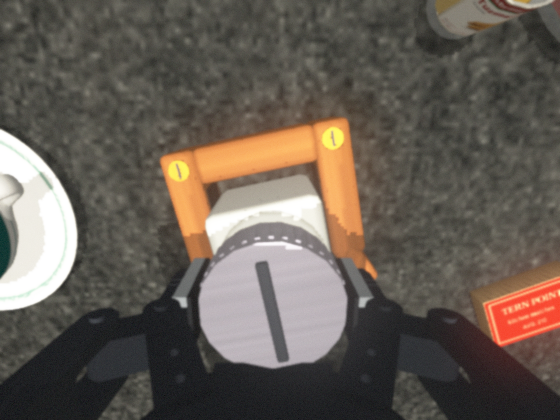

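The jar sits square in the notch, with a small gap on each side and about 9 mm left to the back wall. The lateral force is near zero. I'll go forward 7.5 mm and then set it down.

apply_moves:
  targets:
    - {"dx":4,"dy":0.8,"dz":0,"rx":0,"ry":0,"rz":0}
    - {"dx":3.3,"dy":0.7,"dz":0,"rx":0,"ry":0,"rz":0}
    - {"dx":0,"dy":0,"dz":0,"rx":0,"ry":0,"rz":0}
    - {"dx":0,"dy":0,"dz":-2,"rx":0,"ry":0,"rz":0}
    - {"dx":0,"dy":0,"dz":-1.5,"rx":0,"ry":0,"rz":0}
    - {"dx":0,"dy":0,"dz":0,"rx":0,"ry":0,"rz":0}
    - {"dx":0,"dy":0,"dz":0,"rx":0,"ry":0,"rz":0}
    - {"dx":0,"dy":0,"dz":0,"rx":0,"ry":0,"rz":0}

```text
time: 8.4
ee_pos: [0.5365, 0.1882, 0.2582]
tool_rot: [2.221, -2.222, -0.0]
wrist_force: [0.3, -1.8, -6.4]
gripper_width: 0.0592
```

apply_moves:
  targets:
    - {"dx":0,"dy":0,"dz":-0.5,"rx":0,"ry":0,"rz":0}
    - {"dx":0,"dy":0,"dz":-0.5,"rx":0,"ry":0,"rz":0}
    - {"dx":0,"dy":0,"dz":0,"rx":0,"ry":0,"rz":0}
    - {"dx":0,"dy":0,"dz":0,"rx":0,"ry":0,"rz":0}

```text
time: 8.73
ee_pos: [0.5365, 0.1882, 0.2572]
tool_rot: [2.221, -2.222, 0.0]
wrist_force: [0.4, 0.1, -6.6]
gripper_width: 0.0588
```

apply_moves:
  targets:
    - {"dx":0,"dy":0,"dz":-0.5,"rx":0,"ry":0,"rz":0}
    - {"dx":0,"dy":0,"dz":-0.5,"rx":0,"ry":0,"rz":0}
    - {"dx":0,"dy":0,"dz":0,"rx":0,"ry":0,"rz":0}
    - {"dx":0,"dy":0,"dz":0,"rx":0,"ry":0,"rz":0}

```text
time: 9.07
ee_pos: [0.5367, 0.1881, 0.257]
tool_rot: [-2.22, 2.222, -0.001]
wrist_force: [-1.0, 0.1, 0.1]
gripper_width: 0.0589
```

apply_moves:
  targets:
    - {"dx":0,"dy":0,"dz":-0.5,"rx":0,"ry":0,"rz":0}
    - {"dx":0,"dy":0,"dz":0,"rx":0,"ry":0,"rz":0}
    - {"dx":0,"dy":0,"dz":0,"rx":0,"ry":0,"rz":0}

```text
time: 9.32
ee_pos: [0.5367, 0.1881, 0.2569]
tool_rot: [-2.22, 2.221, -0.001]
wrist_force: [-3.9, -1.6, 5.6]
gripper_width: 0.0593
```

apply_moves:
  targets:
    - {"dx":0,"dy":0,"dz":0,"rx":0,"ry":0,"rz":0}
    - {"dx":0,"dy":0,"dz":0,"rx":0,"ry":0,"rz":3}
    - {"dx":0,"dy":0,"dz":0,"rx":0,"ry":0,"rz":4}
    - {"dx":0,"dy":0,"dz":0.1,"rx":0,"ry":0,"rz":4}
    - {"dx":0,"dy":0,"dz":0.1,"rx":0,"ry":0,"rz":4}
    - {"dx":0,"dy":0,"dz":0.1,"rx":0,"ry":0,"rz":4}
    - {"dx":0,"dy":0,"dz":0.1,"rx":0,"ry":0,"rz":4}
    - {"dx":0,"dy":0,"dz":0.1,"rx":0,"ry":0,"rz":4}
    - {"dx":0,"dy":0,"dz":0.1,"rx":0,"ry":0,"rz":3}
    - {"dx":0,"dy":0,"dz":0,"rx":0,"ry":0,"rz":0}
    - {"dx":0,"dy":0,"dz":0,"rx":0,"ry":0,"rz":0}
  squeeze: 100

```text
time: 10.23
ee_pos: [0.5369, 0.1884, 0.2574]
tool_rot: [-2.717, 1.572, -0.003]
wrist_force: [-0.5, -0.5, 5.3]
gripper_width: 0.0587
```

```bash
python3 - <<'E'
from h import *
s=get_state(); M=R.from_rotvec(s["tool_rot"]).as_matrix(); print(s['ee_pos'],'yaw',np.degrees(np.arctan2(M[1,0],M[0,0])),s['wrist_force'],s['ft_torque'])
rgb,d,K,T,m=look("wrist"); save("w5",rgb)
E
```

```text
[0.53689673 0.18838278 0.25744367] yaw -60.10877253066776 [-0.52279021 -0.47498061  5.31890046] [0.14882842 0.2415753  0.11628795]
```

View pics/w5.png

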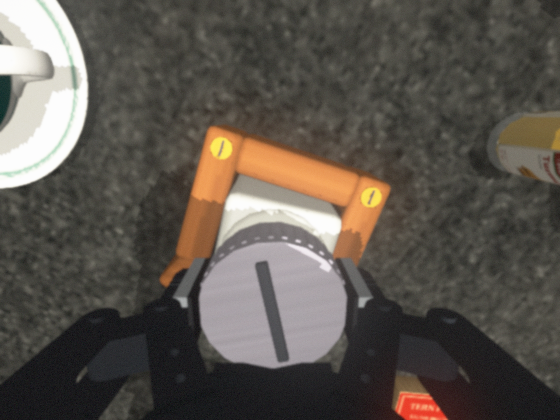

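The lid's bar is at the same pixels, so there is no slip in the grip. The brace and jar have turned 30° together in this tool-fixed view, so the jar is held square. I'll turn a further 38°.

apply_moves:
  targets:
    - {"dx":0,"dy":0,"dz":0,"rx":0,"ry":0,"rz":3}
    - {"dx":0,"dy":0,"dz":0.1,"rx":0,"ry":0,"rz":4}
    - {"dx":0,"dy":0,"dz":0.1,"rx":0,"ry":0,"rz":4}
    - {"dx":0,"dy":0,"dz":0.1,"rx":0,"ry":0,"rz":4}
    - {"dx":0,"dy":0,"dz":0.1,"rx":0,"ry":0,"rz":4}
    - {"dx":0,"dy":0,"dz":0,"rx":0,"ry":0,"rz":4}
    - {"dx":0,"dy":0,"dz":0,"rx":0,"ry":0,"rz":4}
    - {"dx":0,"dy":0,"dz":0,"rx":0,"ry":0,"rz":4}
    - {"dx":0,"dy":0,"dz":0,"rx":0,"ry":0,"rz":4}
    - {"dx":0,"dy":0,"dz":0,"rx":0,"ry":0,"rz":3}
    - {"dx":0,"dy":0,"dz":0,"rx":0,"ry":0,"rz":0}
    - {"dx":0,"dy":0,"dz":0,"rx":0,"ry":0,"rz":0}
    - {"dx":0,"dy":0,"dz":0,"rx":0,"ry":0,"rz":0}

```text
time: 11.37
ee_pos: [0.537, 0.1892, 0.2595]
tool_rot: [-3.079, 0.601, -0.006]
wrist_force: [-3.4, 3.4, 12.3]
gripper_width: 0.059
```

```bash
python3 - <<'E'
from h import *
s=get_state(); M=R.from_rotvec(s["tool_rot"]).as_matrix(); print(s['ee_pos'],'yaw',np.degrees(np.arctan2(M[1,0],M[0,0])),s['wrist_force'],s['ft_torque'])
rgb,d,K,T,m=look("wrist"); save("w6",rgb)
E
```

```text
[0.53699293 0.18920682 0.25950243] yaw -22.090358022683954 [-3.42363619  3.39499827 12.29629133] [0.56152798 0.67414107 0.04083552]
```

View pics/w6.png

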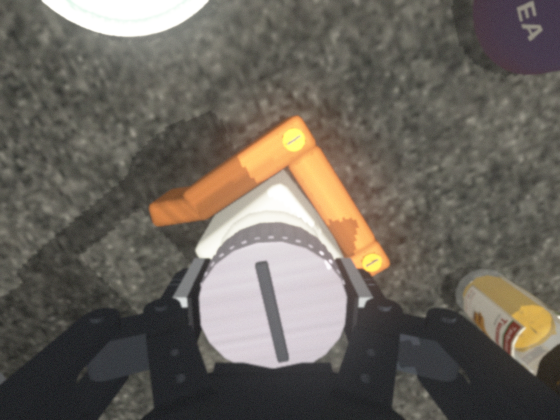

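The lid has turned 68° with no slip, the jar is still square in the brace, and the spring now pushes the lid up with 12 N, so the threads have let go. I'll lift straight up.

apply_moves:
  targets:
    - {"dx":0,"dy":0,"dz":2,"rx":0,"ry":0,"rz":0}
    - {"dx":0,"dy":0,"dz":3,"rx":0,"ry":0,"rz":0}
    - {"dx":0,"dy":0,"dz":3,"rx":0,"ry":0,"rz":0}
    - {"dx":0,"dy":0,"dz":0,"rx":0,"ry":0,"rz":0}
    - {"dx":0,"dy":0,"dz":0,"rx":0,"ry":0,"rz":0}

```text
time: 11.83
ee_pos: [0.5366, 0.1883, 0.2647]
tool_rot: [-3.083, 0.601, -0.0]
wrist_force: [0.2, 2.5, 1.3]
gripper_width: 0.0587
```

apply_moves:
  targets:
    - {"dx":0,"dy":0,"dz":3,"rx":0,"ry":0,"rz":0}
    - {"dx":0,"dy":0,"dz":4,"rx":0,"ry":0,"rz":0}
    - {"dx":0,"dy":0,"dz":5,"rx":0,"ry":0,"rz":0}
    - {"dx":0,"dy":0,"dz":5,"rx":0,"ry":0,"rz":0}
    - {"dx":0,"dy":0,"dz":6,"rx":0,"ry":0,"rz":0}
    - {"dx":0,"dy":0,"dz":6,"rx":0,"ry":0,"rz":0}
    - {"dx":0,"dy":0,"dz":6,"rx":0,"ry":0,"rz":0}
    - {"dx":0,"dy":0,"dz":3,"rx":0,"ry":0,"rz":0}
    - {"dx":0,"dy":0,"dz":0,"rx":0,"ry":0,"rz":0}
    - {"dx":0,"dy":0,"dz":0,"rx":0,"ry":0,"rz":0}
    - {"dx":0,"dy":0,"dz":0,"rx":0,"ry":0,"rz":0}
    - {"dx":0,"dy":0,"dz":0,"rx":0,"ry":0,"rz":0}

```text
time: 12.83
ee_pos: [0.5365, 0.1881, 0.3022]
tool_rot: [3.083, -0.6, -0.001]
wrist_force: [-0.5, 1.0, 0.6]
gripper_width: 0.0587
```

```bash
python3 - <<'E'
from h import *
s=get_state(); print(s['ee_pos'],s['wrist_force'],s['ft_torque'],s['gripper_width'],s['joint_velocities'].round(3))
a=look("scene")[0]; b=look("wrist")[0]; t,d,K,T,m=look("top")
save("f",np.hstack([cv2.resize(a[110:290,130:370],(400,300)),cv2.resize(b,(400,300))])); save("f2",t)
E
```

```text
[0.53647806 0.18814861 0.30224632] [-0.51766643  0.98080776  0.588639  ] [-0.0320724   0.01674372 -0.04884829] 0.05866163353687756 [ 0.    -0.001 -0.001 -0.001  0.     0.002]
```

View pics/f.png

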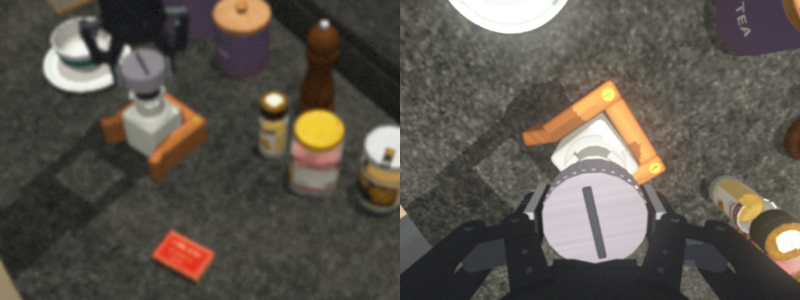

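The lid is off and level above the jar, which stands in the brace. The lift of 45 mm gives a gap of about 19 mm, and the wrist carries almost no weight. I'm handing the job in.

```bash
python3 -c "
from station import *
print(close_job())"
```

```text
the job is handed in; nothing more can be done
None
```

The jar stands home in the brace and the gripper is holding its lid above the mouth. The job was handed in about 13 s into the 48 s limit.

**What I did:** I gripped the lid, lifted the jar by it and turned it about 14°. I slid it into the brace through the mouth without touching the sides and set it down until the wrist force showed it standing. I then turned the lid 68° anticlockwise, until the spring pushed it up with about 12 N, and lifted it straight up.

**Last checks:**
- **Lid:** the bar stayed at the same place in the wrist view, so it did not slip in the grip. The gap above the mouth is about 19 mm, worked out from the 45 mm rise of the tool rather than measured directly. The wrist force was under 1.5 N, so the lid is not resting on the jar or carrying it.
- **Jar:** it is square in the brace by eye in the last two views. The gripper axis is about 2 mm from the measured seat.
- **Bystanders:** the match box, spice, jam and honey jars look undisturbed. I did not measure their positions again.

**Disagreements:** the wrist and overhead/scene cameras placed the brace about 3 mm apart. I used the wrist view, which showed jar and brace together. The opening read 59 mm on the 62 mm lid, but the grip held throughout.

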